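Counter-hold the bolt head behind the jig bracket

ROBOT

A 7-joint arm with a two-finger parallel gripper is mounted at the origin on the work surface. World frame = base frame: x ahead of the robot, y to its left, z up, the work surface at z = 0. Lengths are in m, angles in degrees, forces in N, time in s.
With the tool pointing down it reaches from about 0.4 to 0.875 m from the base axis. Payload 4.4 kg.
Tool frame: the origin (TCP) lies at the centre of the arm's flange, where the gripper is bolted on; the fingertips stand 173 mm ahead of it and the grasp point (between the pads) lies 155 mm ahead of it; z points along the fingers, y is the line along which they close (so a half turn about z gives the same grasp; the last joint's range is limited). The gripper opens to 85 mm and grips with 20 to 120 N. Pads are 22 mm wide; open, the fingers measure 114 mm over their backs; the gripper's body (76 mm by 85 mm) begins 54 mm behind the grasp point. The pads swing forward as they close: fully open they stand 13 mm farther back than shut.
Start: joints at [73.235, 36.005, 2.206, 86.941, -1.547, 57.084, -1.146], TCP at [0.146, -0.633, 0.405] pointing down, gripper open.
Joint ranges: [-175.42, 175.42], [-21.48, 121.26], [-71.46, 75.88], [10.55, 141.38], [-63.04, 243.04], [13.31, 113.54], [-168.57, 168.57]. Speed limits (degrees/s): [147.25, 147.25, 180, 180, 180, 180, 180].

INTERFACE

Orientations are given as a 3x3 rotation matrix whose columns are the frame's x, y, z axes.
In Python, from cell import bot gives the robot as it stands.
- The arm moves only by the tool carry_out, never from a script. Its argument "series" is a list of rows, each an object of numbers: "tx", "ty", "tz": the shift along the tool's x, y, z in m; "twist": the turn about the tool's z in degrees; "hand": the opening, from 0 (shut) to 1 (fully open). A call has 1 to 5 rows; each row shifts and turns the commanded pose from where the row before left it, along the tool's axes as they then stand; what a row does not reach is not made up. A row lasts 1/12 s, in which the tool goes at most 41.7 mm and 7.16 degrees, less where a joint would pass 70% of its speed; a pose out of reach is approached as far as the arm can. A call is refused whole if a number of a shift passes 0.0417 or a number of a turn 7.16, either way. A call with a gripper value outside its range is refused whole. The fingers move at their own pace and stop on an object; "newtons" is the grip in N (left out, the last holds). Time passes only in rows, so rows that do not move let the fingers close. It gives the time, the measured TCP pose, the force, the opening and the grip force at its end, in the units of the state.
- bot.state(): the state, without advancing time (a new reading comes with each control period).
- bot.read_camera(name): name is "scene" or "top"; returns the picture (384x512x3 uint8, red, green, blue); there is no depth.
- bot.camera_model(name): a dict with "fx", "fy", "cx", "cy" (pixels), "D" ([k1, k2, p1, p2, k3] as OpenCV has them; the pictures are not rectified), "rvec" (rotation vector, rad) and "tvec" (3), from world to camera coordinates, as OpenCV has them. Camera axes: x right, y down, z forward; pixel columns grow to the right and rows downward; lengths in m; the calibration is good to about 2 mm. A picture is of the moment at which its call begins. camera_model takes no time and is no camera call.
- bot.job_done(): hands the job in; it is judged then, once.
The state is a dict: "time_s": time; "qpos": joint angles; "qvel": joint speeds; "joint_efforts": joint torques, N m; "position": TCP position; "eef_rot": TCP orientation; "force": force on the tool from outside, world axes, zero at the start; "wrist_torque": the same for the moment, N m; "finger_gap": finger opening in m; "gripper_force": force on a finger pad.
Only numpy, scipy, OpenCV 4.12 (cv2) and the standard library are available. Lean on these libraries where they do the work, as an engineer would, in place of code of your own. Each camera call takes 0.05 s, during which the arm holds its last target. There are 200 camera calls.

TASK

The spanner on the nut of the frame-jig bracket is slowly sinking under its own weight and turning the bolt with it. Lift the can off the bracket by its handle, keep it upright, and stand it on the bench beside the bracket without dropping it; then reach down into the narrow gap behind the bracket plate, grip the bolt head between the fingers and hold it firmly so that bolt and spanner stop turning. Finish while still holding the bolt head; do not touch the spanner, and leave the mug, the roll of tape and the mallet where they are.

Things in the scene. Friction and masses are not known exactly. Their poses are not given: they have to be found in the camera images.
- bracket: fixed jig bracket: steel base plate 130 x 150 x 10 mm (x, y, z) with two upright grey plates, 10 mm thick, 120 mm wide along y, tops 113 mm above the bench, with a 50 mm gap between them (x = -25 to 25 mm), open at the top and both y ends. Origin: centre of the underside, on the bench. The bolt runs along its x axis, 85 mm up, through the far (+x) plate
- bolt_head: steel hex bolt head in the gap, 24 mm across flats, 12 mm thick along the bolt; origin at its centre, midway between the plates, 28 mm below their tops; x along the bolt towards the nut; flats face its z and every 60 degrees about x. A 16 mm shank joins it to the far plate. The can stands above it at the start. Gripped at any turn of the hexagon it holds, after a second to settle
- head_center (a point): the centre of the bolt head, axes as the bolt head
- spanner: bright spanner fixed on the nut on the outside (+x face) of the far plate, 38 to 48 mm out from the head centre along the bolt, its shank along +y to 170 mm from the bolt axis; about 16 mm wide, 38 mm across at the nut; origin on the bolt axis at the head centre, x along the bolt, y along the spanner; about 270 g
- spanner_end (a point): free end of the spanner, 170 mm from the bolt axis
- bolt (a joint): turn of bolt, head, nut and spanner together: 0 with the spanner level, negative raised, positive sunk below level (rad); range -0.9 to 0.4. It starts raised 0.4 to 0.75 and sinks by itself at about 0.01 to 0.02 rad/s; the thread is stiff and slow to turn
- can: closed metal can, 80 mm diameter, 75 mm tall, with a fixed arched handle on top, 125 mm tall in all, about 450 g; stands across the tops of the two bracket plates, over the gap; origin at the centre of its underside, z up
- can_center (a point): centre of the can's round part, 37.5 mm above its underside
- can_handle (a point): middle of the can's handle bar: a round bar 10 mm thick and 64 mm long, level, along the can's y axis, 120 mm above the can's underside with 40 mm of free room below the bar
- mug: white mug, 80 mm diameter, 95 mm tall, handle at its +y side; stands on the bench, leave alone; origin at the centre of its underside
- tape: roll of tape lying flat, 100 mm diameter, 48 mm high; leave alone; origin at the centre of its underside
- mallet: mallet lying on the bench, 260 mm long along its x axis; leave alone; origin under its middle
Not all that is in view belongs to the job. Leave any red or yellow look-alike of the can alone.

How it is judged:
By the outcome, as a careful person would: the job done as asked, in the order asked, and still so for the second after the job is handed in, while the arm keeps its last pose, push and grip.
It also fails if it takes over 45 s, if anything falls off the work surface, if the arm or the gripper's body presses on something with over 40 N, if the wrist force passes 120 N, or if a joint passes its speed limit or range.

## Working session

There is one attempt and no reset: what is moved stays moved. The work goes in short steps, Python scripts to look and compute and a tool call to move; the robot and the scene stay as the last step left them, time stands still between calls to the robot, and variables do not carry over. Pictures are saved under pics/ and viewed, at most 10 in all, crops included, and the job is handed in when it is done.

Besides the shell and the picture viewer there is one more tool, called as a command line: name --argument value ..., lists and objects as JSON in quotes. carry_out: Moves the arm, as the interface text tells. Its arguments: {"type":"object","properties":{"series":{"type":"array"},"newtons":{"type":"number"}},"required":["series"]}

```bash
mkdir -p pics; ls
python3 - <<'E'
from cell import bot
import cv2,numpy as np
for n in("scene","top"):
    im=bot.read_camera(n);cv2.imwrite(f"pics/{n}0.png",im[:,:,::-1]);print(n,bot.camera_model(n))
    c=bot.camera_model(n);R=cv2.Rodrigues(np.array(c["rvec"],float))[0];print(-R.T@np.array(c["tvec"]).ravel(),R)
print(bot.state())
E
```

```text
pics
scene {'fx': 473.7161748883376, 'fy': 473.7161748883376, 'cx': 257.60438038309013, 'cy': 192.68288569487558, 'D': array([-0.14322718,  0.        ,  0.        ,  0.        ,  0.        ]), 'rvec': array([ 1.96771077,  1.39755723, -0.62456437]), 'tvec': array([-0.18903437, -0.24483629,  1.64372556])}
[ 1.35923994 -0.24681557  0.94290053] [[ 0.32251077  0.9464185  -0.01669776]
 [ 0.64375755 -0.23223734 -0.72913787]
 [-0.69394741  0.22440551 -0.68416311]]
top {'fx': 358.98920340033334, 'fy': 358.98920340033334, 'cx': 248.25076241651325, 'cy': 194.13451894382695, 'D': array([-0.0903509,  0.       ,  0.       ,  0.       ,  0.       ]), 'rvec': array([ 2.16128894, -2.21855888,  0.04465098]), 'tvec': array([0.00355162, 0.58389653, 1.14162452])}
[ 0.52410879 -0.02333209  1.17005124] [[-0.02585309 -0.99960089 -0.01138802]
 [-0.99833321  0.02640495 -0.05131846]
 [ 0.05159868  0.0100423  -0.99861741]]
{'time_s': 0.1, 'qpos': array([73.23485216, 36.05245501,  2.20236031, 86.98906527, -1.54724898,
       57.08344149, -1.14680623]), 'qvel': array([ 0.02476396, -0.07564481,  0.02321692, -0.15923909, -0.10434677,
       -0.0196129 ,  0.05363002]), 'joint_efforts': array([ 3.09610870e-03, -5.64534009e+01,  1.23088550e+00, -1.93972385e+01,
        1.13558932e-02,  5.42654539e-03, -1.24745210e-05]), 'position': array([ 0.14614315, -0.6330957 ,  0.40390054]), 'eef_rot': array([[ 9.74392148e-01,  2.24855058e-01, -3.81390038e-04],
       [ 2.24855381e-01, -9.74390803e-01,  1.61908973e-03],
       [-7.56242974e-06, -1.66338592e-03, -9.99998617e-01]]), 'force': array([-0.13291389, -0.54357385, -0.86248724]), 'wrist_torque': array([-0.03871113,  0.01457194, -0.00920577]), 'gripper_force': 0.0, 'finger_gap': 0.08547335757446226}
```

View pics/scene0.png

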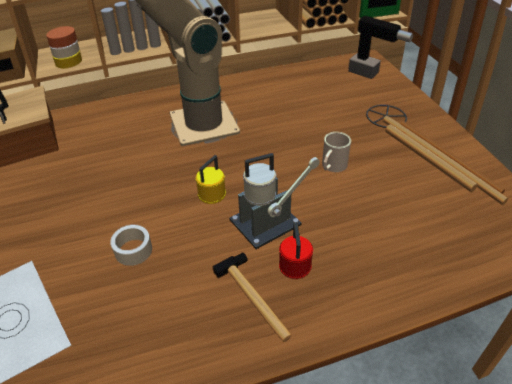

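View pics/top0.png

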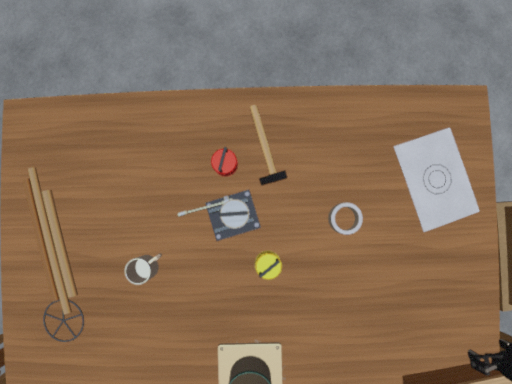

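Candidates: the silver can on the bracket (scene 260,183; top 235,213), the yellow can (scene 211,185; top 268,266) and the red can (scene 296,257; top 224,161). The silver one stands on the bracket, so I choose it and check it in a close crop.

Run:
```python
import cv2,numpy as np
a=cv2.imread("pics/top0.png")[180:250,170:270];b=cv2.imread("pics/scene0.png")[140:250,220:330]
A=cv2.resize(a,None,fx=8,fy=8,interpolation=cv2.INTER_CUBIC);B=cv2.resize(b,None,fx=5,fy=5,interpolation=cv2.INTER_CUBIC)
cv2.imwrite("pics/tc.png",A);cv2.imwrite("pics/sc.png",B)
```

```text
(no output)
```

View pics/tc.png

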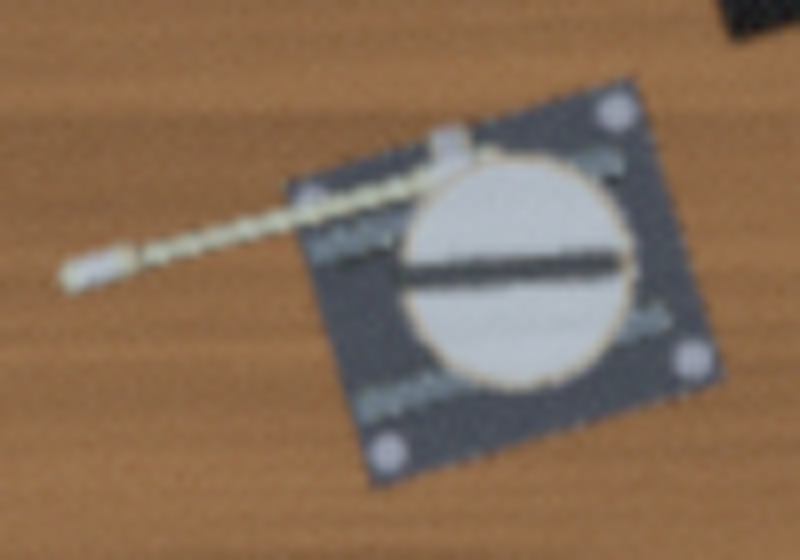

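View pics/sc.png

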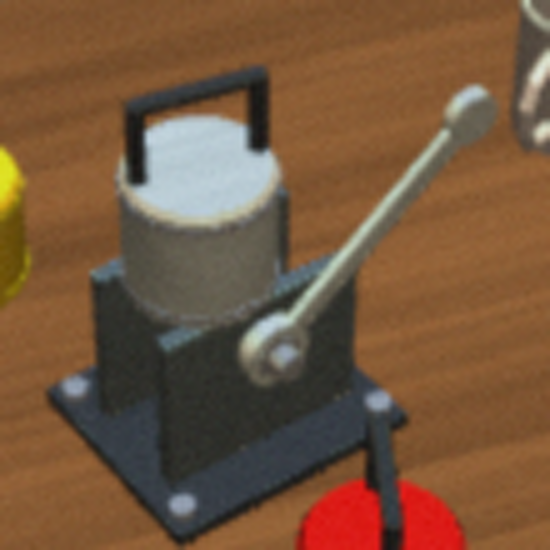

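The crops show the silver can across the bracket plates. In the top view its handle runs (405,273)-(622,263) in crop pixels, and the spanner goes off to the left (+y) on the far plate. I fit the poses jointly in both views.

```bash
cat > h.py <<'E'
import numpy as np,cv2
from cell import bot
from scipy.optimize import least_squares
def proj(n,P):
    c=bot.camera_model(n);K=np.array([[c["fx"],0,c["cx"]],[0,c["fy"],c["cy"]],[0,0,1]])
    return cv2.projectPoints(np.array(P,float),np.array(c["rvec"]),np.array(c["tvec"]),K,c["D"])[0][:,0]
def fit(obs,x0,fixyaw=None):
    # obs: (cam, local xyz, pixel); fits x,y,yaw
    def r(p):
        a=p[2];R=np.array([[np.cos(a),-np.sin(a),0],[np.sin(a),np.cos(a),0],[0,0,1]])
        return np.concatenate([proj(n,[R@np.array(l)+[p[0],p[1],0]])[0]-px for n,l,px in obs])
    s=least_squares(r,x0);return s.x,s.fun.reshape(-1,2)
T=lambda u,v:(np.array([u,v])+.5)/8-.5+[170,180]
S=lambda u,v:(np.array([u,v])+.5)/5-.5+[220,140]
E
python3 - <<'E'
from h import *
t=[("top",(.065,-.075,.01),T(632,75)),("top",(.065,.075,.01),T(290,180)),("top",(-.065,.075,.01),T(372,488)),("top",(-.065,-.075,.01),T(722,380))]
s=[("scene",(.065,.075,.01),S(408,416)),("scene",(.065,-.075,.01),S(185,538)),("scene",(-.065,-.075,.01),S(50,392)),
   ("scene",(.035,-.06,.113),S(161,344))]
for o in(t,s,t+s):
    p,f=fit(o,[.5,0,0]);print(p[:2],np.degrees(p[2]),f.round(1).tolist())
t=[("top",(0,-.032,.233),T(622,263)),("top",(0,.032,.233),T(405,274))]
s=[("scene",(0,-.032,.233),S(135,104)),("scene",(0,.032,.233),S(258,74))]
for o in(t,s,t+s):
    p,f=fit(o,[.5,0,0]);print(p[:2],np.degrees(p[2]),f.round(1).tolist())
E
```

```text
[0.51916126 0.04081743] 15.063841256063006 [[0.5, -0.2], [-1.1, -0.1], [-0.1, 0.0], [0.7, 0.3]]
[0.52161595 0.04336109] 15.613048916319388 [[0.4, -0.4], [-1.0, -0.2], [-0.7, -0.8], [1.2, 1.2]]
[0.52042484 0.04244026] 15.591363690104021 [[-0.3, -0.7], [-1.7, -0.2], [-0.4, -0.2], [0.3, -0.4], [-0.1, -0.6], [-1.5, -0.4], [-1.2, -1.0], [0.7, 1.0]]
[0.52392092 0.02521299] 1.446858414597406 [[-1.3, 0.1], [1.3, -0.1]]
[0.52396033 0.02878948] 1.924696426022025 [[-0.3, 0.1], [0.3, -0.2]]
[0.52417159 0.02708981] 1.5663316236145903 [[-2.0, -0.0], [0.6, -0.1], [-0.9, 0.3], [-0.3, 0.1]]
```

carry_out --series '[{"twist": -7,"tz": -0.012,"hand": 1},{"twist": -7,"tz": -0.012},{"twist": -7,"tz": -0.012},{"twist": -7,"tz": -0.012},{"twist": -7,"tz": -0.012}]'

```text
$.series[0]: bad value
```

carry_out --series '[{"twist": -7},{"twist": -7},{"twist": -7},{"twist": -7},{"twist": -7}]'

```text
$.series[0]: bad value
```

carry_out --series '[{"twist": -7},{"twist": -1.6},{"tz": 0}]'

```text
$.series[0]: bad value
```

```bash
cat >> h.py <<'E'
def go(p,yaw):
    s=bot.state();R=s["eef_rot"];d=np.array(p)-s["position"];y=np.degrees(np.arctan2(R[1,0],R[0,0]))
    print("t",s["time_s"],"pos",s["position"].round(4),"yaw",y.round(2),"tool d(mm)",(R.T@d*1000).round(1),"twist",round(-(yaw-y),2),"rows",(np.linalg.norm(d)/.0417).round(1),"q",s["qpos"].round(1),"F",s["force"].round(1),"gap",round(s["finger_gap"],4),"gf",s["gripper_force"],"z",R[:,2].round(4))
E
python3 - <<'E'
from h import *
go([.524,.027,.455],91.6)
# candidate placing spot and other things at bench height
from scipy.optimize import fsolve
for n,px,z in[("spot",(296,212),0),("tape",(347,218),.048),("malhead",(273,178),.02),("yel",(268,266),.09),("red",(224,161),.075)]:
    print(n,fsolve(lambda q:proj("top",[[q[0],q[1],z]])[0]-px,[.5,0]).round(3))
E
```

```text
t 0.1 pos [ 0.1461 -0.6331  0.4039] yaw 12.99 tool d(mm) [ 516.6 -558.3  -50.2] twist -78.61 rows 18.3 q [73.2 36.1  2.2 87.  -1.5 57.1 -1.1] F [-0.1 -0.5 -0.9] gap 0.0855 gf 0.0 z [-4.0e-04  1.6e-03 -1.0e+00]
spot [ 0.522 -0.166]
tape [ 0.499 -0.319]
malhead [ 0.633 -0.093]
yel [ 0.363 -0.066]
red [0.685 0.06 ]
```

carry_out --series '[{"tx": 0,"ty": 0,"tz": -0.012,"twist": -7,"hand": 1},{"tx": 0,"ty": 0,"tz": -0.012,"twist": -7,"hand": 1},{"tx": 0,"ty": 0,"tz": -0.012,"twist": -7,"hand": 1},{"tx": 0,"ty": 0,"tz": -0.012,"twist": -7,"hand": 1},{"tx": 0,"ty": 0,"tz": 0,"twist": -7,"hand": 1}]'

```text
time_s: 0.52
position: [0.1463, -0.6338, 0.4549]
eef_rot: [[0.665, 0.747, 0.001], [0.747, -0.665, -0.004], [-0.002, 0.003, -1.0]]
force: [1.0, -0.3, 0.0]
finger_gap: 0.0853
gripper_force: 0.0
```

carry_out --series '[{"tx": 0,"ty": 0,"tz": 0,"twist": -7,"hand": 1},{"tx": 0,"ty": 0,"tz": 0,"twist": -7,"hand": 1},{"tx": 0,"ty": 0,"tz": 0,"twist": -7,"hand": 1},{"tx": 0,"ty": 0,"tz": 0,"twist": -7,"hand": 1},{"tx": 0,"ty": 0,"tz": 0,"twist": -7,"hand": 1}]'

```text
time_s: 0.93
position: [0.1461, -0.6332, 0.4522]
eef_rot: [[0.116, 0.993, -0.0], [0.993, -0.116, 0.001], [0.001, -0.0, -1.0]]
force: [-0.4, -0.2, -0.7]
finger_gap: 0.0854
gripper_force: 0.0
```

carry_out --series '[{"tx": 0,"ty": 0,"tz": 0,"twist": -7,"hand": 1},{"tx": 0,"ty": 0,"tz": 0,"twist": -1.6,"hand": 1},{"tx": 0,"ty": 0,"tz": 0,"twist": 0,"hand": 1}]'

```text
time_s: 1.18
position: [0.1459, -0.6333, 0.4522]
eef_rot: [[-0.026, 1.0, 0.0], [1.0, 0.026, 0.001], [0.001, 0.0, -1.0]]
force: [0.0, -0.5, 0.4]
finger_gap: 0.0854
gripper_force: 0.0
```

Run:
```python
from h import *
go([.524,.027,.455],91.6)
```

```text
t 1.1833 pos [ 0.1459 -0.6333  0.4522] yaw 91.49 tool d(mm) [650.3 395.2  -2.1] twist -0.11 rows 18.2 q [ 85.3  34.5 -18.6  83.1  11.5  64.4  66.3] F [ 0.  -0.5  0.4] gap 0.0854 gf 0.0 z [ 1.e-04  1.e-03 -1.e+00]
```

carry_out --series '[{"tx": 0.0325,"ty": 0.0198,"tz": 0,"twist": 0,"hand": 1},{"tx": 0.0325,"ty": 0.0198,"tz": 0,"twist": 0,"hand": 1},{"tx": 0.0325,"ty": 0.0198,"tz": 0,"twist": 0,"hand": 1},{"tx": 0.0325,"ty": 0.0198,"tz": 0,"twist": 0,"hand": 1},{"tx": 0.0325,"ty": 0.0198,"tz": 0,"twist": 0,"hand": 1}]'

```text
time_s: 1.6
position: [0.2412, -0.4665, 0.4527]
eef_rot: [[-0.024, 1.0, 0.0], [1.0, 0.024, 0.0], [0.0, 0.0, -1.0]]
force: [1.0, 0.1, -0.4]
finger_gap: 0.0854
gripper_force: 0.0
```

carry_out --series '[{"tx": 0.0325,"ty": 0.0198,"tz": 0,"twist": 0,"hand": 1},{"tx": 0.0325,"ty": 0.0198,"tz": 0,"twist": 0,"hand": 1},{"tx": 0.0325,"ty": 0.0198,"tz": 0,"twist": 0,"hand": 1},{"tx": 0.0325,"ty": 0.0198,"tz": 0,"twist": 0,"hand": 1},{"tx": 0.0325,"ty": 0.0198,"tz": 0,"twist": 0,"hand": 1}]'

```text
time_s: 2.02
position: [0.3355, -0.3012, 0.4529]
eef_rot: [[-0.024, 1.0, 0.0], [1.0, 0.024, -0.0], [-0.0, 0.0, -1.0]]
force: [1.2, 0.3, -0.1]
finger_gap: 0.0854
gripper_force: 0.0
```

carry_out --series '[{"tx": 0.0325,"ty": 0.0198,"tz": 0,"twist": 0,"hand": 1},{"tx": 0.0325,"ty": 0.0198,"tz": 0,"twist": 0,"hand": 1},{"tx": 0.0325,"ty": 0.0198,"tz": 0,"twist": 0,"hand": 1},{"tx": 0.0325,"ty": 0.0198,"tz": 0,"twist": 0,"hand": 1},{"tx": 0.0325,"ty": 0.0198,"tz": 0,"twist": 0,"hand": 1}]'

```text
time_s: 2.43
position: [0.43, -0.1361, 0.4529]
eef_rot: [[-0.024, 1.0, 0.0], [1.0, 0.024, -0.0], [-0.0, 0.0, -1.0]]
force: [0.2, -1.1, 0.1]
finger_gap: 0.0855
gripper_force: 0.0
```

carry_out --series '[{"tx": 0.0325,"ty": 0.0198,"tz": 0,"twist": 0,"hand": 1},{"tx": 0.0325,"ty": 0.0198,"tz": 0,"twist": 0,"hand": 1},{"tx": 0.0325,"ty": 0.0198,"tz": 0,"twist": 0,"hand": 1},{"tx": 0.0325,"ty": 0.0198,"tz": 0,"twist": 0,"hand": 1},{"tx": 0,"ty": 0,"tz": 0,"twist": 0,"hand": 1}]'

```text
time_s: 2.85
position: [0.5076, 0.0023, 0.4534]
eef_rot: [[-0.035, 0.999, 0.005], [0.999, 0.035, 0.006], [0.006, 0.005, -1.0]]
force: [0.5, -0.4, 0.2]
finger_gap: 0.0853
gripper_force: 0.0
```

Run:
```python
from h import *
go([.524,.027,.387],91.6)
im=bot.read_camera("scene")
cv2.imwrite("pics/s1.png",cv2.resize(im[60:260,170:350,::-1],None,fx=3,fy=3,interpolation=cv2.INTER_CUBIC))
```

```text
t 2.85 pos [0.5076 0.0023 0.4534] yaw 92.02 tool d(mm) [23.7 16.9 66.6] twist 0.42 rows 1.7 q [ 18.1  23.1 -29.9 105.2  13.4  54.9 -15.6] F [ 0.5 -0.4  0.2] gap 0.0853 gf 0.0 z [ 0.0046  0.0063 -1.    ]
```

View pics/s1.png

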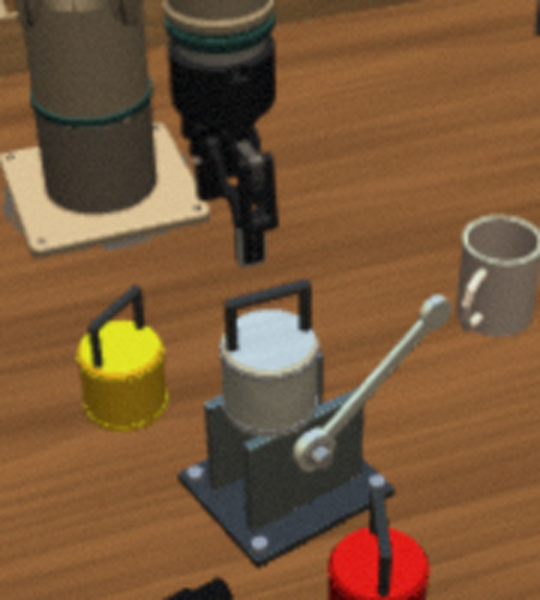

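The gripper is still on its way, back and left of the can handle (handle at about crop 268,295). I finish the lateral move first, then descend.

carry_out --series '[{"tx": 0.012,"ty": 0.0085,"tz": 0,"twist": 0,"hand": 1},{"tx": 0.012,"ty": 0.0085,"tz": 0,"twist": 0,"hand": 1},{"tx": 0,"ty": 0,"tz": 0,"twist": 0,"hand": 1},{"tx": 0,"ty": 0,"tz": 0,"twist": 0,"hand": 1}]'

```text
time_s: 3.23
position: [0.5211, 0.0183, 0.4525]
eef_rot: [[-0.026, 1.0, -0.001], [1.0, 0.026, -0.001], [-0.001, -0.001, -1.0]]
force: [0.0, -0.9, -0.2]
finger_gap: 0.0852
gripper_force: 0.0
```

Run:
```python
from h import *
go([.524,.027,.387],91.6)
```

```text
t 3.2333 pos [0.5211 0.0183 0.4525] yaw 91.51 tool d(mm) [ 8.6  3.2 65.5] twist -0.09 rows 1.6 q [ 15.5  24.4 -29.5 103.2  14.2  56.2 -18.2] F [ 0.  -0.9 -0.2] gap 0.0852 gf 0.0 z [-8.e-04 -6.e-04 -1.e+00]
```

carry_out --series '[{"tx": 0.0085,"ty": 0.003,"tz": 0.013,"twist": 0,"hand": 1},{"tx": 0,"ty": 0,"tz": 0.018,"twist": 0,"hand": 1},{"tx": 0,"ty": 0,"tz": 0.018,"twist": 0,"hand": 1},{"tx": 0,"ty": 0,"tz": 0.016,"twist": 0,"hand": 1},{"tx": 0,"ty": 0,"tz": 0,"twist": 0,"hand": 1}]'

```text
time_s: 3.65
position: [0.5224, 0.0253, 0.385]
eef_rot: [[-0.025, 1.0, -0.006], [1.0, 0.025, -0.002], [-0.002, -0.007, -1.0]]
force: [-0.0, 0.7, -0.8]
finger_gap: 0.0861
gripper_force: 0.0
```

Run:
```python
from h import *
go([.524,.027,.387],91.6)
im=bot.read_camera("scene")
cv2.imwrite("pics/s2.png",cv2.resize(im[110:210,215:315,::-1],None,fx=5,fy=5,interpolation=cv2.INTER_CUBIC))
```

```text
t 3.65 pos [0.5224 0.0253 0.385 ] yaw 91.43 tool d(mm) [ 1.7  1.6 -2. ] twist -0.17 rows 0.1 q [ 12.9  29.2 -27.5 107.7  17.8  47.7 -22.4] F [-0.   0.7 -0.8] gap 0.0861 gf 0.0 z [-0.0065 -0.0018 -1.    ]
```

View pics/s2.png

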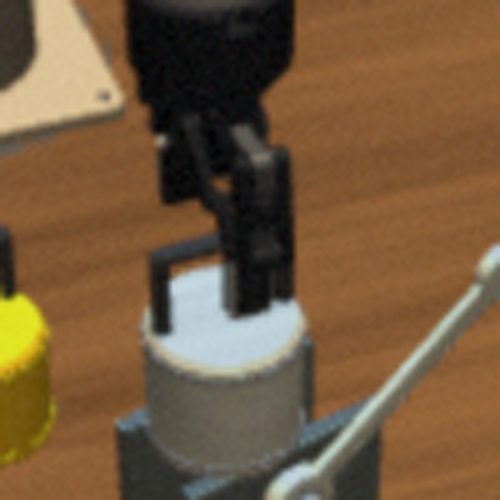

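The front finger stands ahead of the middle of the handle (crop 250,280; shifted by parallax), so the bar is between the fingers. Closing.

carry_out --series '[{"tx": 0.0015,"ty": 0.0015,"tz": 0,"twist": 0,"hand": 1},{"tx": 0,"ty": 0,"tz": 0,"twist": 0,"hand": 0},{"tx": 0,"ty": 0,"tz": 0,"twist": 0,"hand": 0},{"tx": 0,"ty": 0,"tz": 0,"twist": 0,"hand": 0},{"tx": 0,"ty": 0,"tz": 0,"twist": 0,"hand": 0}]' --newtons 70

```text
time_s: 4.12
position: [0.5257, 0.0289, 0.3883]
eef_rot: [[-0.028, 1.0, 0.001], [1.0, 0.028, -0.0], [-0.0, 0.001, -1.0]]
force: [0.4, -0.1, -0.2]
finger_gap: 0.0388
gripper_force: 0.0
```

carry_out --series '[{"tx": 0,"ty": 0,"tz": 0,"twist": 0,"hand": 0},{"tx": 0,"ty": 0,"tz": 0,"twist": 0,"hand": 0},{"tx": 0,"ty": 0,"tz": 0,"twist": 0,"hand": 0},{"tx": 0,"ty": 0,"tz": 0,"twist": 0,"hand": 0},{"tx": 0,"ty": 0,"tz": 0,"twist": 0,"hand": 0}]'

```text
time_s: 4.53
position: [0.5254, 0.0292, 0.3879]
eef_rot: [[-0.028, 1.0, -0.0], [1.0, 0.028, 0.0], [0.0, -0.0, -1.0]]
force: [-2.9, 0.6, 4.5]
finger_gap: 0.0077
gripper_force: 68.2
```

Run:
```python
from h import *
go([.524,.027,.487],91.6)
```

```text
t 4.5333 pos [0.5254 0.0292 0.3879] yaw 91.61 tool d(mm) [ -2.1  -1.5 -99.1] twist 0.01 rows 2.4 q [ 12.6  29.2 -27.7 107.2  17.7  47.9 -22.5] F [-2.9  0.6  4.5] gap 0.0077 gf 68.23198199272156 z [-4.e-04  0.e+00 -1.e+00]
```

carry_out --series '[{"tx": 0,"ty": 0,"tz": -0.005,"twist": 0,"hand": 0},{"tx": 0,"ty": 0,"tz": -0.01,"twist": 0,"hand": 0},{"tx": 0,"ty": 0,"tz": -0.015,"twist": 0,"hand": 0},{"tx": 0,"ty": 0,"tz": -0.015,"twist": 0,"hand": 0},{"tx": 0,"ty": 0,"tz": -0.01,"twist": 0,"hand": 0}]'

```text
time_s: 4.95
position: [0.5259, 0.0289, 0.4442]
eef_rot: [[-0.028, 1.0, 0.001], [1.0, 0.028, 0.0], [0.0, 0.001, -1.0]]
force: [-0.2, 0.6, -4.6]
finger_gap: 0.0078
gripper_force: 68.4
```

Run:
```python
from h import *
go([.510,-.155,.442],91.6)
im=bot.read_camera("scene")
cv2.imwrite("pics/s3.png",cv2.resize(im[90:250,190:350,::-1],None,fx=3,fy=3,interpolation=cv2.INTER_CUBIC))
```

```text
t 4.95 pos [0.5259 0.0289 0.4442] yaw 91.59 tool d(mm) [-183.4  -21.     2.2] twist -0.01 rows 4.4 q [ 14.2  25.3 -29.4 103.1  14.8  55.2 -19.8] F [-0.2  0.6 -4.6] gap 0.0078 gf 68.44242095947266 z [ 1.5e-03  2.0e-04 -1.0e+00]
```

View pics/s3.png

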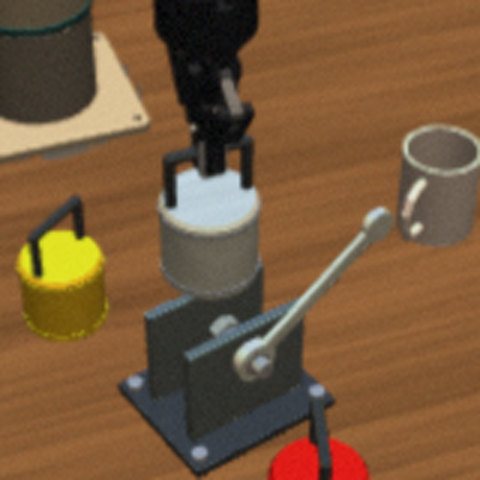

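The can hangs upright in the gripper (crop 210,240), clear of the plates, and the bolt head shows in the gap (225,325). Carrying it to the free spot at −y.

carry_out --series '[{"tx": -0.01,"ty": -0.001,"tz": 0,"twist": 0,"hand": 0},{"tx": -0.02,"ty": -0.002,"tz": 0,"twist": 0,"hand": 0},{"tx": -0.02,"ty": -0.002,"tz": 0,"twist": 0,"hand": 0},{"tx": -0.02,"ty": -0.002,"tz": 0,"twist": 0,"hand": 0},{"tx": -0.02,"ty": -0.002,"tz": 0,"twist": 0,"hand": 0}]'

```text
time_s: 5.42
position: [0.5184, -0.0632, 0.4416]
eef_rot: [[-0.027, 1.0, -0.002], [1.0, 0.027, -0.001], [-0.0, -0.002, -1.0]]
force: [0.4, 0.1, -4.4]
finger_gap: 0.0076
gripper_force: 68.3
```

carry_out --series '[{"tx": -0.02,"ty": -0.002,"tz": 0,"twist": 0,"hand": 0},{"tx": -0.02,"ty": -0.002,"tz": 0,"twist": 0,"hand": 0},{"tx": -0.02,"ty": -0.002,"tz": 0,"twist": 0,"hand": 0},{"tx": -0.02,"ty": -0.002,"tz": 0,"twist": 0,"hand": 0},{"tx": -0.01,"ty": -0.001,"tz": 0,"twist": 0,"hand": 0}]'

```text
time_s: 5.83
position: [0.5115, -0.1555, 0.4415]
eef_rot: [[-0.024, 1.0, -0.003], [1.0, 0.024, -0.002], [-0.002, -0.003, -1.0]]
force: [-0.8, -1.2, -4.7]
finger_gap: 0.0078
gripper_force: 68.3
```

carry_out --series '[{"tx": 0,"ty": 0,"tz": 0.015,"twist": 0,"hand": 0},{"tx": 0,"ty": 0,"tz": 0.03,"twist": 0,"hand": 0},{"tx": 0,"ty": 0,"tz": 0.03,"twist": 0,"hand": 0},{"tx": 0,"ty": 0,"tz": 0.03,"twist": 0,"hand": 0},{"tx": 0,"ty": 0,"tz": 0.02,"twist": 0,"hand": 0}]'

```text
time_s: 6.25
position: [0.5113, -0.1515, 0.3147]
eef_rot: [[-0.028, 1.0, -0.004], [1.0, 0.028, 0.001], [0.001, -0.004, -1.0]]
force: [-0.6, 0.0, -4.8]
finger_gap: 0.0076
gripper_force: 68.4
```

Run:
```python
from h import *
go([.510,-.155,.275],91.6)
```

```text
t 6.25 pos [ 0.5113 -0.1515  0.3147] yaw 91.59 tool d(mm) [-3.5 -1.2 39.7] twist -0.01 rows 1.0 q [ 29.   35.3 -23.4 110.1  21.3  39.1  -5.7] F [-0.6  0.  -4.8] gap 0.0076 gf 68.37379574775696 z [-0.0042  0.0013 -1.    ]
```

carry_out --series '[{"tx": 0,"ty": 0,"tz": 0.012,"twist": 0,"hand": 0},{"tx": 0,"ty": 0,"tz": 0.01,"twist": 0,"hand": 0},{"tx": 0,"ty": 0,"tz": 0.008,"twist": 0,"hand": 0},{"tx": 0,"ty": 0,"tz": 0.003,"twist": 0,"hand": 0},{"tx": 0,"ty": 0,"tz": 0,"twist": 0,"hand": 0}]'

```text
time_s: 6.67
position: [0.5126, -0.1515, 0.2843]
eef_rot: [[-0.028, 1.0, -0.001], [1.0, 0.028, 0.0], [0.0, -0.001, -1.0]]
force: [-0.5, -0.4, -4.4]
finger_gap: 0.0074
gripper_force: 68.4
```

carry_out --series '[{"tx": 0,"ty": 0,"tz": 0.0015,"twist": 0,"hand": 0},{"tx": 0,"ty": 0,"tz": 0.0015,"twist": 0,"hand": 0},{"tx": 0,"ty": 0,"tz": 0.001,"twist": 0,"hand": 0},{"tx": 0,"ty": 0,"tz": 0,"twist": 0,"hand": 0}]'

```text
time_s: 7.0
position: [0.5127, -0.1515, 0.2811]
eef_rot: [[-0.028, 1.0, 0.001], [1.0, 0.028, -0.0], [-0.0, 0.001, -1.0]]
force: [0.1, 0.4, -4.7]
finger_gap: 0.0077
gripper_force: 68.4
```

carry_out --series '[{"tx": 0,"ty": 0,"tz": 0.0015,"twist": 0,"hand": 0},{"tx": 0,"ty": 0,"tz": 0.0015,"twist": 0,"hand": 0},{"tx": 0,"ty": 0,"tz": 0,"twist": 0,"hand": 0}]'

```text
time_s: 7.25
position: [0.5125, -0.1515, 0.2775]
eef_rot: [[-0.028, 1.0, -0.0], [1.0, 0.028, 0.0], [0.0, -0.0, -1.0]]
force: [0.1, 0.5, -4.9]
finger_gap: 0.0073
gripper_force: 68.4
```

carry_out --series '[{"tx": 0,"ty": 0,"tz": 0.001,"twist": 0,"hand": 0},{"tx": 0,"ty": 0,"tz": 0.001,"twist": 0,"hand": 0},{"tx": 0,"ty": 0,"tz": 0,"twist": 0,"hand": 0}]'

```text
time_s: 7.5
position: [0.5126, -0.1515, 0.2755]
eef_rot: [[-0.028, 1.0, -0.0], [1.0, 0.028, 0.0], [0.0, -0.0, -1.0]]
force: [0.8, -0.2, -4.7]
finger_gap: 0.008
gripper_force: 68.4
```

carry_out --series '[{"tx": 0,"ty": 0,"tz": 0.001,"twist": 0,"hand": 0},{"tx": 0,"ty": 0,"tz": 0,"twist": 0,"hand": 0}]'

```text
time_s: 7.67
position: [0.5126, -0.1515, 0.2749]
eef_rot: [[-0.028, 1.0, -0.0], [1.0, 0.028, -0.0], [-0.0, -0.0, -1.0]]
force: [-0.7, -0.6, -2.0]
finger_gap: 0.0073
gripper_force: 68.7
```

carry_out --series '[{"tx": 0,"ty": 0,"tz": 0.001,"twist": 0,"hand": 0},{"tx": 0,"ty": 0,"tz": 0,"twist": 0,"hand": 0}]'

```text
time_s: 7.83
position: [0.5125, -0.1514, 0.2747]
eef_rot: [[-0.028, 1.0, 0.0], [1.0, 0.028, -0.001], [-0.001, 0.0, -1.0]]
force: [-3.9, 0.7, 6.1]
finger_gap: 0.0079
gripper_force: 69.8
```

Contact felt at the expected height, so I open and rise.

carry_out --series '[{"tx": 0,"ty": 0,"tz": 0,"twist": 0,"hand": 1},{"tx": 0,"ty": 0,"tz": 0,"twist": 0,"hand": 1},{"tx": 0,"ty": 0,"tz": 0,"twist": 0,"hand": 1},{"tx": 0,"ty": 0,"tz": 0,"twist": 0,"hand": 1},{"tx": 0,"ty": 0,"tz": 0,"twist": 0,"hand": 1}]'

```text
time_s: 8.25
position: [0.5128, -0.1515, 0.2738]
eef_rot: [[-0.028, 1.0, 0.0], [1.0, 0.028, -0.0], [-0.0, 0.0, -1.0]]
force: [0.2, 0.2, 0.4]
finger_gap: 0.0679
gripper_force: 0.0
```

carry_out --series '[{"tx": 0,"ty": 0,"tz": 0,"twist": 0,"hand": 1},{"tx": 0,"ty": 0,"tz": -0.01,"twist": 0,"hand": 1},{"tx": 0,"ty": 0,"tz": -0.03,"twist": 0,"hand": 1},{"tx": 0,"ty": 0,"tz": -0.035,"twist": 0,"hand": 1},{"tx": 0,"ty": 0,"tz": -0.035,"twist": 0,"hand": 1}]'

```text
time_s: 8.67
position: [0.5123, -0.1512, 0.3852]
eef_rot: [[-0.028, 1.0, -0.001], [1.0, 0.028, 0.001], [0.001, -0.001, -1.0]]
force: [1.5, -0.5, -0.1]
finger_gap: 0.0854
gripper_force: 0.0
```

carry_out --series '[{"tx": 0,"ty": 0,"tz": -0.035,"twist": 7,"hand": 1},{"tx": 0,"ty": 0,"tz": 0,"twist": 7,"hand": 1},{"tx": 0,"ty": 0,"tz": 0,"twist": 7,"hand": 1},{"tx": 0,"ty": 0,"tz": 0,"twist": 7,"hand": 1},{"tx": 0,"ty": 0,"tz": 0,"twist": 7,"hand": 1}]'

```text
time_s: 9.08
position: [0.5124, -0.1514, 0.4199]
eef_rot: [[0.556, 0.832, 0.001], [0.832, -0.556, -0.0], [0.001, 0.001, -1.0]]
force: [0.2, -1.0, -0.6]
finger_gap: 0.0854
gripper_force: 0.0
```

carry_out --series '[{"tx": 0,"ty": 0,"tz": 0,"twist": 7,"hand": 1},{"tx": 0,"ty": 0,"tz": 0,"twist": 7,"hand": 1},{"tx": 0,"ty": 0,"tz": 0,"twist": 7,"hand": 1},{"tx": 0,"ty": 0,"tz": 0,"twist": 7,"hand": 1},{"tx": 0,"ty": 0,"tz": 0,"twist": 7,"hand": 1}]'

```text
time_s: 9.5
position: [0.5125, -0.1512, 0.4195]
eef_rot: [[0.932, 0.363, 0.001], [0.363, -0.932, 0.0], [0.001, -0.0, -1.0]]
force: [0.6, 0.1, -0.3]
finger_gap: 0.0858
gripper_force: 0.0
```

carry_out --series '[{"tx": 0,"ty": 0,"tz": 0,"twist": 6.1,"hand": 1},{"tx": 0,"ty": 0,"tz": 0,"twist": 0,"hand": 1}]'

```text
time_s: 9.67
position: [0.5126, -0.1512, 0.4194]
eef_rot: [[0.964, 0.265, 0.001], [0.265, -0.964, -0.0], [0.001, 0.0, -1.0]]
force: [0.2, 0.4, 0.4]
finger_gap: 0.0854
gripper_force: 0.0
```

Run:
```python
from h import *
go([.520,.042,.42],15.5)
im=bot.read_camera("top")[:,:,::-1];s=bot.read_camera("scene")[:,:,::-1]
cv2.imwrite("pics/t4full.png",im);cv2.imwrite("pics/s4full.png",s)
a=cv2.resize(im[180:250,195:325],None,fx=6,fy=6,interpolation=cv2.INTER_CUBIC)
cv2.imwrite("pics/t4.png",a)
cv2.imwrite("pics/s4.png",cv2.resize(s[150:250,190:320],None,fx=6,fy=6,interpolation=cv2.INTER_CUBIC))
```

```text
t 9.6667 pos [ 0.5126 -0.1512  0.4194] yaw 15.37 tool d(mm) [  58.4 -184.3   -0.6] twist -0.13 rows 4.6 q [ 18.3  25.6  -7.1 104.3   4.   50.3 -65.2] F [0.2 0.4 0.4] gap 0.0854 gf 0.0 z [ 6.e-04 -0.e+00 -1.e+00]
```

View pics/t4.png

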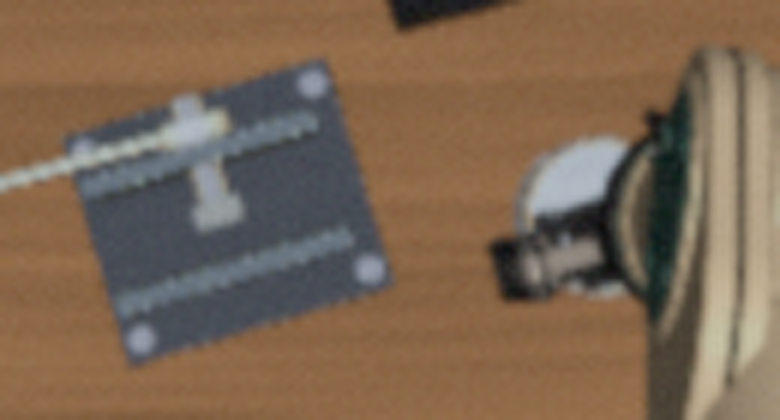

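View pics/s4.png

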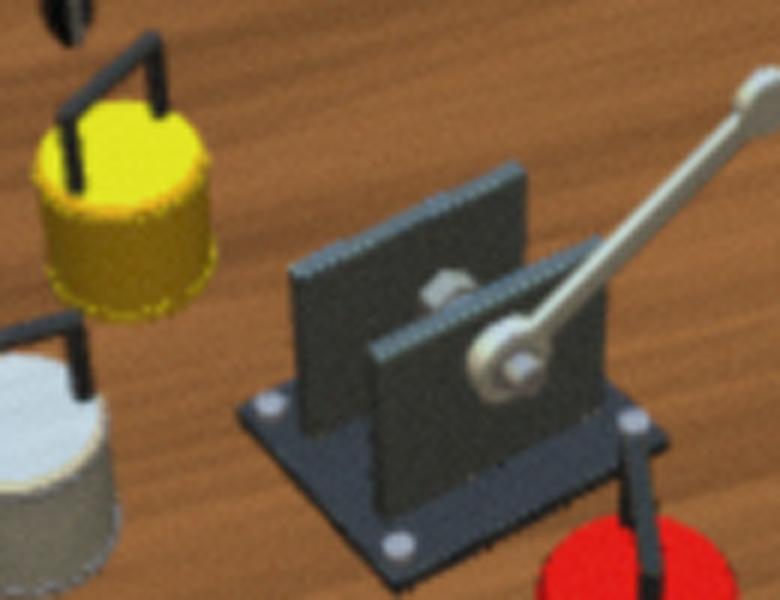

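Top crop: the bolt head is at (217,213), with its shank up to the far plate. The scene crop shows the silver can standing upright on the bench at lower left (60,450) and the bracket unobstructed. I refit with the plate tops and the head.

Run:
```python
from h import *
T=lambda u,v:(np.array([u,v])+.5)/6-.5+[195,180]
S=lambda u,v:(np.array([u,v])+.5)/6-.5+[190,150]
t=[((.065,-.075,.01),T(325,60)),((.065,.075,.01),T(68,136)),((-.065,.075,.01),T(133,365)),((-.065,-.075,.01),T(392,286))]
u=[((-.03,.06,.113),T(125,303)),((-.03,-.06,.113),T(350,237)),((.03,.06,.113),T(85,186)),((.03,-.06,.113),T(316,122))]
hd=[((0,0,.097),T(217,214))]
s=[((.065,.075,.01),S(668,440)),((.065,-.075,.01),S(399,592)),((-.065,-.075,.01),S(238,412)),((.035,-.06,.113),S(375,358)),((-.035,-.06,.113),S(290,270)),((-.025,.06,.113),S(527,170))]
a=lambda n,o:[(n,l,p) for l,p in o]
for o in(a("top",t),a("top",u),a("top",u+hd),a("scene",s),a("top",t+u+hd)+a("scene",s)):
    p,f=fit(o,[.52,.04,.27]);print(p[:2].round(4),np.degrees(p[2]).round(2),f.round(1).tolist())
go([p[0],p[1],.36],np.degrees(p[2]))
```

```text
[0.5184 0.04  ] 15.06 [[0.6, -0.6], [-1.0, -0.1], [-0.5, 0.4], [0.9, 0.3]]
[0.5189 0.0394] 14.83 [[-1.1, 0.3], [0.6, -0.1], [-0.0, 0.3], [0.5, -0.5]]
[0.5186 0.0398] 14.82 [[-1.2, 0.4], [0.5, -0.0], [-0.2, 0.3], [0.4, -0.4], [0.5, -0.3]]
[0.5232 0.0422] 15.98 [[0.5, -0.2], [-0.4, -0.6], [-0.7, -0.4], [0.8, 1.0], [-0.5, -0.2], [0.1, 0.3]]
[0.5203 0.0412] 15.68 [[-0.1, -1.3], [-1.5, -0.3], [-0.7, -0.0], [0.6, -0.5], [-1.5, 0.1], [0.0, -0.9], [-0.7, 0.1], [-0.3, -1.2], [0.0, -0.8], [-0.2, -0.7], [-1.4, -1.4], [-1.3, -1.1], [-0.0, 0.2], [-1.2, -0.9], [-0.5, -0.2]]
t 9.7667 pos [ 0.5126 -0.1512  0.4192] yaw 15.7 tool d(mm) [  59.4 -183.2   59.2] twist 0.02 rows 4.8 q [ 18.4  25.6  -7.2 104.3   4.   50.3 -64.9] F [-0.6  0.7 -0.2] gap 0.0854 gf 0.0 z [ 5.e-04  0.e+00 -1.e+00]
```

carry_out --series '[{"tx": 0.009,"ty": -0.028,"tz": 0,"twist": 0,"hand": 1},{"tx": 0.009,"ty": -0.028,"tz": 0,"twist": 0,"hand": 1},{"tx": 0.009,"ty": -0.028,"tz": 0,"twist": 0,"hand": 1},{"tx": 0.009,"ty": -0.028,"tz": 0,"twist": 0,"hand": 1},{"tx": 0.009,"ty": -0.028,"tz": 0,"twist": 0,"hand": 1}]'

```text
time_s: 10.18
position: [0.5184, -0.0033, 0.4191]
eef_rot: [[0.963, 0.27, 0.0], [0.27, -0.963, 0.0], [0.0, -0.0, -1.0]]
force: [0.6, -0.1, 0.7]
finger_gap: 0.0851
gripper_force: 0.0
```

carry_out --series '[{"tx": 0.009,"ty": -0.028,"tz": 0,"twist": 0,"hand": 1},{"tx": 0.0055,"ty": -0.0155,"tz": 0,"twist": 0,"hand": 1},{"tx": 0,"ty": 0,"tz": 0,"twist": 0,"hand": 1},{"tx": 0,"ty": 0,"tz": 0,"twist": 0,"hand": 1},{"tx": 0,"ty": 0,"tz": 0,"twist": 0,"hand": 1}]'

```text
time_s: 10.6
position: [0.5209, 0.0402, 0.4188]
eef_rot: [[0.964, 0.267, -0.0], [0.267, -0.964, -0.001], [-0.0, 0.001, -1.0]]
force: [0.1, -0.4, 1.1]
finger_gap: 0.0855
gripper_force: 0.0
```

Run:
```python
from h import *
go([.5203,.0412,.237],15.5)
```

```text
t 10.6 pos [0.5209 0.0402 0.4188] yaw 15.51 tool d(mm) [ -0.2  -1.3 181.8] twist 0.01 rows 4.4 q [ -1.5  24.7  -8.6 106.    4.7  49.6 -86.8] F [ 0.1 -0.4  1.1] gap 0.0855 gf 0.0 z [-2.e-04 -8.e-04 -1.e+00]
```

carry_out --series '[{"tx": 0,"ty": -0.001,"tz": 0.02,"twist": 0,"hand": 1},{"tx": 0,"ty": 0,"tz": 0.03,"twist": 0,"hand": 1},{"tx": 0,"ty": 0,"tz": 0.03,"twist": 0,"hand": 1},{"tx": 0,"ty": 0,"tz": 0.03,"twist": 0,"hand": 1},{"tx": 0,"ty": 0,"tz": 0.01,"twist": 0,"hand": 1}]'

```text
time_s: 11.02
position: [0.5193, 0.0401, 0.2954]
eef_rot: [[0.964, 0.265, -0.006], [0.265, -0.964, -0.002], [-0.006, -0.0, -1.0]]
force: [-0.1, 0.4, -1.0]
finger_gap: 0.0854
gripper_force: 0.0
```

carry_out --series '[{"tx": 0,"ty": 0,"tz": 0.005,"twist": 0,"hand": 1},{"tx": 0,"ty": 0,"tz": 0.005,"twist": 0,"hand": 1},{"tx": 0,"ty": 0,"tz": 0.005,"twist": 0,"hand": 1},{"tx": 0,"ty": 0,"tz": 0.005,"twist": 0,"hand": 1},{"tx": 0,"ty": 0,"tz": 0,"twist": 0,"hand": 1}]'

```text
time_s: 11.43
position: [0.5209, 0.0421, 0.2789]
eef_rot: [[0.964, 0.267, 0.001], [0.267, -0.964, 0.0], [0.001, 0.0, -1.0]]
force: [-0.3, -0.3, 0.3]
finger_gap: 0.0851
gripper_force: 0.0
```

Run:
```python
from h import *
go([.5203,.0412,.237],15.5)
im=bot.read_camera("scene")[:,:,::-1]
cv2.imwrite("pics/s5.png",cv2.resize(im[130:240,215:335],None,fx=5,fy=5,interpolation=cv2.INTER_CUBIC))
```

```text
t 11.4333 pos [0.5209 0.0421 0.2789] yaw 15.49 tool d(mm) [-0.8  0.7 41.9] twist -0.01 rows 1.0 q [ -3.3  36.4  -6.5 113.6   7.7  30.3 -89.7] F [-0.3 -0.3  0.3] gap 0.0851 gf 0.0 z [ 7.e-04  0.e+00 -1.e+00]
```

View pics/s5.png

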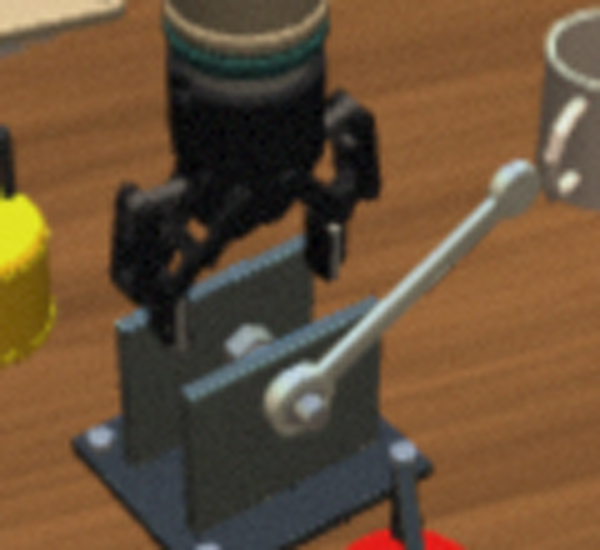

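The fingers stand on either side of the bolt head (crop 250,342) and in line with the gap, with the spanner clear. Going down the last 42 mm.

carry_out --series '[{"tx": 0,"ty": 0,"tz": 0.008,"twist": 0,"hand": 1},{"tx": 0,"ty": 0,"tz": 0.008,"twist": 0,"hand": 1},{"tx": 0,"ty": 0,"tz": 0.008,"twist": 0,"hand": 1},{"tx": 0,"ty": 0,"tz": 0.006,"twist": 0,"hand": 1},{"tx": 0,"ty": 0,"tz": 0,"twist": 0,"hand": 1}]'

```text
time_s: 11.9
position: [0.5201, 0.0422, 0.2471]
eef_rot: [[0.964, 0.267, -0.003], [0.267, -0.964, -0.0], [-0.003, -0.0, -1.0]]
force: [-0.2, 0.1, -0.4]
finger_gap: 0.0852
gripper_force: 0.0
```

carry_out --series '[{"tx": -0.0005,"ty": 0.0005,"tz": 0.004,"twist": 0,"hand": 1},{"tx": 0,"ty": 0,"tz": 0.004,"twist": 0,"hand": 1},{"tx": 0,"ty": 0,"tz": 0.004,"twist": 0,"hand": 1},{"tx": 0,"ty": 0,"tz": 0,"twist": 0,"hand": 1},{"tx": 0,"ty": 0,"tz": 0,"twist": 0,"hand": 1}]'

```text
time_s: 12.32
position: [0.5203, 0.0416, 0.2365]
eef_rot: [[0.964, 0.267, -0.0], [0.267, -0.964, -0.0], [-0.0, -0.0, -1.0]]
force: [-0.1, -0.2, 0.5]
finger_gap: 0.085
gripper_force: 0.0
```

carry_out --series '[{"tx": 0,"ty": 0,"tz": 0,"twist": 0,"hand": 0},{"tx": 0,"ty": 0,"tz": 0,"twist": 0,"hand": 0},{"tx": 0,"ty": 0,"tz": 0,"twist": 0,"hand": 0},{"tx": 0,"ty": 0,"tz": 0,"twist": 0,"hand": 0},{"tx": 0,"ty": 0,"tz": 0,"twist": 0,"hand": 0}]' --newtons 40

```text
time_s: 12.73
position: [0.5203, 0.042, 0.2369]
eef_rot: [[0.964, 0.267, 0.0], [0.267, -0.964, 0.001], [0.0, -0.001, -1.0]]
force: [-9.3, 24.9, 13.5]
finger_gap: 0.0256
gripper_force: 15.6
```

Run:
```python
from h import *
go([.5203,.0412,.237],15.5)
```

```text
t 12.7333 pos [0.5203 0.042  0.2369] yaw 15.48 tool d(mm) [-0.2  0.8 -0.1] twist -0.02 rows 0.0 q [ -4.   40.5  -5.6 115.    8.5  24.9 -90.5] F [-9.3 24.9 13.5] gap 0.0256 gf 15.56029737694189 z [ 0.e+00  9.e-04 -1.e+00]
```

carry_out --series '[{"tx": 0,"ty": -0.001,"tz": 0,"twist": 0,"hand": 0},{"tx": 0,"ty": 0,"tz": 0,"twist": 0,"hand": 0},{"tx": 0,"ty": 0,"tz": 0,"twist": 0,"hand": 0}]' --newtons 60

```text
time_s: 12.98
position: [0.52, 0.0432, 0.2372]
eef_rot: [[0.963, 0.268, 0.0], [0.268, -0.963, 0.001], [0.0, -0.001, -1.0]]
force: [-2.6, 2.7, 6.2]
finger_gap: 0.0229
gripper_force: 58.8
```

carry_out --series '[{"tx": 0,"ty": 0,"tz": 0,"twist": 0,"hand": 0},{"tx": 0,"ty": 0,"tz": 0,"twist": 0,"hand": 0},{"tx": 0,"ty": 0,"tz": 0,"twist": 0,"hand": 0},{"tx": 0,"ty": 0,"tz": 0,"twist": 0,"hand": 0},{"tx": 0,"ty": 0,"tz": 0,"twist": 0,"hand": 0}]' --newtons 110

```text
time_s: 13.4
position: [0.52, 0.0432, 0.2374]
eef_rot: [[0.963, 0.268, 0.0], [0.268, -0.963, 0.001], [0.0, -0.001, -1.0]]
force: [-1.6, 2.0, 7.6]
finger_gap: 0.0219
gripper_force: 107.3
```

carry_out --series '[{"tx": 0,"ty": 0,"tz": 0,"twist": 0,"hand": 0},{"tx": 0,"ty": 0,"tz": 0,"twist": 0,"hand": 0},{"tx": 0,"ty": 0,"tz": 0,"twist": 0,"hand": 0},{"tx": 0,"ty": 0,"tz": 0,"twist": 0,"hand": 0},{"tx": 0,"ty": 0,"tz": 0,"twist": 0,"hand": 0}]'

```text
time_s: 13.82
position: [0.5199, 0.0432, 0.2373]
eef_rot: [[0.963, 0.268, 0.0], [0.268, -0.963, 0.001], [0.0, -0.001, -1.0]]
force: [-1.5, 2.6, 7.5]
finger_gap: 0.0217
gripper_force: 107.3
```

carry_out --series '[{"tx": 0,"ty": 0,"tz": 0,"twist": 0,"hand": 0},{"tx": 0,"ty": 0,"tz": 0,"twist": 0,"hand": 0},{"tx": 0,"ty": 0,"tz": 0,"twist": 0,"hand": 0},{"tx": 0,"ty": 0,"tz": 0,"twist": 0,"hand": 0},{"tx": 0,"ty": 0,"tz": 0,"twist": 0,"hand": 0}]'

```text
time_s: 14.23
position: [0.5199, 0.0432, 0.2374]
eef_rot: [[0.963, 0.268, 0.0], [0.268, -0.963, 0.001], [0.0, -0.001, -1.0]]
force: [-1.6, 1.7, 7.1]
finger_gap: 0.0218
gripper_force: 107.3
```

Run:
```python
from h import *
im=np.mean([bot.read_camera("scene").astype(float) for _ in range(4)],0);np.save("A.npy",im);go([.5203,.0412,.237],15.5)
```

```text
t 14.4333 pos [0.5199 0.0432 0.2373] yaw 15.54 tool d(mm) [-0.2  2.   0.3] twist 0.04 rows 0.0 q [ -4.1  40.5  -5.6 115.    8.5  24.9 -90.5] F [-1.9  1.2  7.2] gap 0.0218 gf 107.26138936895609 z [ 2.e-04  7.e-04 -1.e+00]
```

carry_out --series '[{"tx": 0,"ty": 0,"tz": 0,"twist": 0,"hand": 0},{"tx": 0,"ty": 0,"tz": 0,"twist": 0,"hand": 0},{"tx": 0,"ty": 0,"tz": 0,"twist": 0,"hand": 0},{"tx": 0,"ty": 0,"tz": 0,"twist": 0,"hand": 0},{"tx": 0,"ty": 0,"tz": 0,"twist": 0,"hand": 0}]'

```text
time_s: 14.85
position: [0.5199, 0.0432, 0.2374]
eef_rot: [[0.963, 0.268, 0.0], [0.268, -0.963, 0.001], [0.0, -0.001, -1.0]]
force: [-1.9, 2.2, 6.9]
finger_gap: 0.0218
gripper_force: 107.3
```

carry_out --series '[{"tx": 0,"ty": 0,"tz": 0,"twist": 0,"hand": 0},{"tx": 0,"ty": 0,"tz": 0,"twist": 0,"hand": 0},{"tx": 0,"ty": 0,"tz": 0,"twist": 0,"hand": 0},{"tx": 0,"ty": 0,"tz": 0,"twist": 0,"hand": 0},{"tx": 0,"ty": 0,"tz": 0,"twist": 0,"hand": 0}]'

```text
time_s: 15.27
position: [0.52, 0.0432, 0.2373]
eef_rot: [[0.963, 0.268, 0.0], [0.268, -0.963, 0.001], [0.0, -0.001, -1.0]]
force: [-2.0, 2.2, 7.7]
finger_gap: 0.0223
gripper_force: 107.3
```

carry_out --series '[{"tx": 0,"ty": 0,"tz": 0,"twist": 0,"hand": 0},{"tx": 0,"ty": 0,"tz": 0,"twist": 0,"hand": 0},{"tx": 0,"ty": 0,"tz": 0,"twist": 0,"hand": 0},{"tx": 0,"ty": 0,"tz": 0,"twist": 0,"hand": 0},{"tx": 0,"ty": 0,"tz": 0,"twist": 0,"hand": 0}]'

```text
time_s: 15.68
position: [0.52, 0.0432, 0.2374]
eef_rot: [[0.963, 0.268, 0.0], [0.268, -0.963, 0.001], [0.0, -0.001, -1.0]]
force: [-1.8, 2.4, 7.5]
finger_gap: 0.0218
gripper_force: 107.3
```

Run:
```python
from h import *
B=np.mean([bot.read_camera("scene").astype(float) for _ in range(4)],0);A=np.load("A.npy")
go([.5203,.0412,.237],15.5)
g=lambda i:cv2.cvtColor(i.astype(np.float32),cv2.COLOR_RGB2GRAY)
def sh(P,Q,box,ref=None):
    r0,r1,c0,c1=box;p,q=g(P)[r0:r1,c0:c1],g(Q)[r0:r1,c0:c1]
    return np.round(cv2.phaseCorrelate(p,q,cv2.createHanningWindow((c1-c0,r1-r0),cv2.CV_32F))[0],3),np.abs(p-q).mean().round(2)
S4=cv2.imread("pics/s4full.png")[:,:,::-1]
end=(155,179,305,329) # spanner end
print("held",sh(A,B,end),"bench ref",sh(A,B,(225,275,210,250)),"since 9.7s",sh(S4,B,end))
for n,b in[("mug",(125,175,320,355)),("tape",(220,270,105,160)),("mallet",(250,340,210,292)),("can",(195,250,185,212))]:print(n,sh(S4,B,b))
```

```text
t 15.8833 pos [0.5199 0.0432 0.2373] yaw 15.53 tool d(mm) [-0.2  2.   0.3] twist 0.03 rows 0.0 q [ -4.1  40.5  -5.6 115.    8.5  24.9 -90.5] F [-1.2  1.1  6.9] gap 0.0221 gf 107.26273809749401 z [ 2.e-04  6.e-04 -1.e+00]
held (array([-0.005, -0.127]), np.float32(0.4)) bench ref (array([-0.067, -0.037]), np.float32(0.44)) since 9.7s (array([0.608, 1.257]), np.float32(6.39))
mug (array([ 0.048, -0.093]), np.float32(2.1))
tape (array([ 0.059, -0.067]), np.float32(2.02))
mallet (array([-0.001,  0.025]), np.float32(2.02))
can (array([0.505, 0.061]), np.float32(2.03))
```

```bash
python3 -c "
from cell import bot
print(bot.job_done())"
```

```text
the job is handed in; nothing more can be done
None
```

I stood the can upright on the bench beside the bracket and handed the job in while holding the bolt head at about 107 N; the spanner end showed no sinking over the last 1.5 s of watching, and the mug, tape and mallet had not moved since the can was set down.

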